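# Line up the wrench sockets on their tray by width

## Task

Put the four loose steel wrench sockets back on the red socket tray: stand each one upright in the middle of its own black pad, in order of diameter, with the widest on the pad next to the carrying handle and the narrowest on the pad at the other end. Go by how wide they are, not how tall.

Things in the scene. Friction and masses are not known exactly. Their poses are not given: they have to be found in the camera images.
- socket_a: The widest of the four loose wrench sockets: upright plain cylinder of bright steel, 50 mm diameter, 50 mm tall, dark hexagonal opening in its top face. Origin at the centre of its underside, z up along its axis; round, so its yaw means nothing.
- socket_b: The second widest of the four loose wrench sockets: upright plain cylinder of bright steel, 42 mm diameter, 75 mm tall, dark hexagonal opening in its top face. Origin at the centre of its underside, z up along its axis; round, so its yaw means nothing.
- socket_c: The third widest of the four loose wrench sockets: upright plain cylinder of bright steel, 34 mm diameter, 45 mm tall, dark hexagonal opening in its top face. Origin at the centre of its underside, z up along its axis; round, so its yaw means nothing.
- socket_d: The narrowest of the four loose wrench sockets: upright plain cylinder of bright steel, 26 mm diameter, 68 mm tall, dark hexagonal opening in its top face. Origin at the centre of its underside, z up along its axis; round, so its yaw means nothing.
- pad0: Black round rubber pad, 60 mm diameter, 3 mm thick, fixed on the red socket tray. Pad 0 of four alike, 75 mm apart in one straight row, numbered in order along the row's +y axis (the pads' y axis; the row may lie turned). The handle may be at either end. Origin at the centre of its underside, 8 mm above the bench; its top is 11 mm above the bench.
- pad1: Black round rubber pad, 60 mm diameter, 3 mm thick, fixed on the red socket tray. Pad 1 of four alike, 75 mm apart in one straight row, numbered in order along the row's +y axis (the pads' y axis; the row may lie turned). The handle may be at either end. Origin at the centre of its underside, 8 mm above the bench; its top is 11 mm above the bench.
- pad2: Black round rubber pad, 60 mm diameter, 3 mm thick, fixed on the red socket tray. Pad 2 of four alike, 75 mm apart in one straight row, numbered in order along the row's +y axis (the pads' y axis; the row may lie turned). The handle may be at either end. Origin at the centre of its underside, 8 mm above the bench; its top is 11 mm above the bench.
- pad3: Black round rubber pad, 60 mm diameter, 3 mm thick, fixed on the red socket tray. Pad 3 of four alike, 75 mm apart in one straight row, numbered in order along the row's +y axis (the pads' y axis; the row may lie turned). The handle may be at either end. Origin at the centre of its underside, 8 mm above the bench; its top is 11 mm above the bench.
- handle: Carrying handle at one end of the tray (which end changes): fixed dark steel loop with black grip, 61 mm high above the tray, 70 mm wide across the row, 65.5 mm beyond the centre of the last pad there. Origin at the centre of its underside, 8 mm above the bench. The tray is 86 mm wide, 400 mm long, 8 mm thick; its other end has only a flat stop bar 8 mm high.
Not all that is in view belongs to the job. Several things have the shape of the handle; the one meant has the colours described above.

How it is judged:
By the outcome, as a careful person would: the job done as asked, in the order asked, and still so for the second after the job is handed in, with the robot touching nothing.
It also fails if it takes over 112 s, if anything falls off the work surface, if the arm or the gripper's body presses on something with over 40 N, if the wrist force passes 120 N, or if a joint passes its speed limit or range.

## Robot

A 6-joint arm with a two-finger parallel gripper is mounted at the origin on the work surface. World frame = base frame: x ahead of the robot, y to its left, z up, the work surface at z = 0. Lengths are in mm, angles in degrees, forces in N, time in s.
With the tool pointing down it reaches from about 325 to 775 mm from the base axis. Payload 5.5 kg.
Tool frame: the origin (TCP) lies on the centre line of the jaws, within the pads' length; the fingertips stand 19 mm ahead of it and the grasp point (between the pads) is the TCP; z points along the fingers, y is the line along which they close (so a half turn about z gives the same grasp; the last joint's range is limited). The gripper opens to 88 mm and grips with 3 to 60 N. Pads are 20 mm wide; open, the fingers measure 115 mm over their backs; the gripper's body (75 mm by 178 mm) begins 61 mm behind the grasp point.
Start: joints at [-75.9, 5.22, 70.514, -0, 104.267, -3.249], TCP at [178.916, -572.718, 241.631] pointing down, gripper open.
Joint ranges: [-164.24, 164.24], [-49.07, 125.15], [9.68, 141.18], [-86.29, 266.29], [3.28, 154.24], [-151.56, 151.56]. Speed limits (degrees/s): [147.25, 147.25, 172.46, 180, 180, 180].

## Interface

Orientations are given as a 3x3 rotation matrix whose columns are the frame's x, y, z axes.
In Python, from bench import monitor, optics, workorder, finder gives the robot as it stands.
- The arm moves only by the shell command python3 -m handwheel 'ROWS' [OPENING]. ROWS is JSON, a list of rows, each a list of 2 entries, a list of its own where there are three numbers: the shift along the tool's x, y, z in m, then the turn about the tool's z in rad. A call has 1 to 20 rows; each row is the pose to reach, as a shift and turn from the pose commanded when the call began, along the tool's axes at that moment; what a row does not reach only later rows make up. A row lasts 1/10 s, in which the tool goes at most 50 mm and 8.59 degrees, less where a joint would pass 70% of its speed; a pose out of reach is approached as far as the arm can. A call with a gripper value outside its range is refused whole. OPENING is the closure, from -1 (fully open) to 1 (shut), set as the call begins (- or left out, the last holds). The fingers move at their own pace and stop on an object; the grip force is fixed at half the most. Time passes only in rows, so rows that repeat a pose let the fingers close. It gives the time, the measured TCP pose, the force, the opening and the grip force at its end, in the units of the state.
- monitor.get_state(): the state, without advancing time (a new reading comes with each control period).
- optics.get_image(name): name is "scene" or "top" or "wrist"; returns the picture (480x640x3 uint8, blue, green, red); there is no depth.
- optics.calibration(name): a dict with "fx", "fy", "cx", "cy" (pixels), "R" (3x3) and "t" (3): a world point X has camera coordinates R X + t. Camera axes: x right, y down, z forward; pixel columns grow to the right and rows downward; lengths in mm; the calibration is good to about 2 mm. A picture is of the moment at which its call begins: read the wrist's pose just before it. calibration takes no time and is no camera call; for the wrist camera it gives the pose at the moment of the call.
- workorder.finish_job(): hands the job in; it is judged then, once.
Trained networks look in the newest picture that a camera, given by its name, has taken for a name from the list of things; names that differ only in an ending like _2 or _b are one class to them, and where a whole thing is asked for, a point or a joint stands for the part that bears it (a point fixed in the world has none). Each returns a list of dicts, best first, with "confidence" (0 to 1); they miss things now and then, are a little off and sometimes report something else, mostly with a low value. They report only what shows in the picture. A call takes as long as a camera call. They do not tell look-alikes from the thing itself.
- finder.search_frame(label, camera): "point" ([x, y, z] in mm, in the coordinates of the camera as it stood for that picture, good to about 4 mm: the middle of the surface that is visible of it).
- finder.masks_of(label, camera): "region" (480x640 bool, what is visible of it).
- finder.mark_of(label, camera): "point" ([x, y, z] in mm, in the coordinates of the camera as it stood for that picture, good to about 4 mm: a listed point, or the origin of a listed thing).
The state is a dict: "time": time; "q": joint angles; "joint_velocities": joint speeds; "effort": joint torques, N m; "ee_pos": TCP position; "tool_rot": TCP orientation; "wrist_force": force on the tool from outside, world axes, zero at the start; "moment": the same for the moment, N m; "width": finger opening in mm; "grip_force": force on a finger pad.
Only numpy, scipy, OpenCV 4.12 (cv2) and the standard library are available. Lean on these libraries where they do the work, as an engineer would, in place of code of your own. Each camera call takes 0.05 s, during which the arm holds its last target. There are 200 camera calls.

## Working session

There is one attempt and no reset: what is moved stays moved. The work goes in short steps, Python scripts to look and compute and a shell command to move; the robot and the scene stay as the last step left them, time stands still between calls to the robot, and variables do not carry over. Pictures are saved under pics/ and viewed, at most 14 in all, crops included, and the job is handed in when it is done.

```bash
mkdir -p pics; ls; python3 - <<'E'
from bench import monitor, optics
import cv2
for n in ("scene","top"):
    cv2.imwrite(f"pics/{n}0.png",optics.get_image(n))
    c=optics.calibration(n);print(n,c)
s=monitor.get_state();print(s["time"],s["ee_pos"],s["tool_rot"],s["width"])
E
```

```text
pics
scene {'fx': 522.2055573086463, 'fy': 522.2055573086463, 'cx': 316.97035370024383, 'cy': 235.85496897391394, 'R': array([[ 0.3538371 ,  0.93517305, -0.01583278],
       [ 0.62166475, -0.24779656, -0.74305438],
       [-0.69880773,  0.25307753, -0.66904373]]), 't': array([-205.12669151, -306.30672502, 1387.41112827])}
top {'fx': 529.5557873434683, 'fy': 529.5557873434683, 'cx': 311.4884355945659, 'cy': 228.38776485449674, 'R': array([[-9.03576903e-04, -9.99998928e-01, -1.15179681e-03],
       [-9.96958042e-01,  9.90593251e-04, -7.79338226e-02],
       [ 7.79348800e-02,  1.07787389e-03, -9.96957869e-01]]), 't': array([  20.75895994,  555.77392947, 1108.61269762])}
0.1 [ 178.8458377  -572.47984716  240.61545221] [[ 9.54505196e-01  2.98193969e-01 -4.34390331e-04]
 [ 2.98194269e-01 -9.54503659e-01  1.71521007e-03]
 [ 9.68381370e-05 -1.76670963e-03 -9.99998435e-01]] 87.47928415165231
```

View pics/scene0.png

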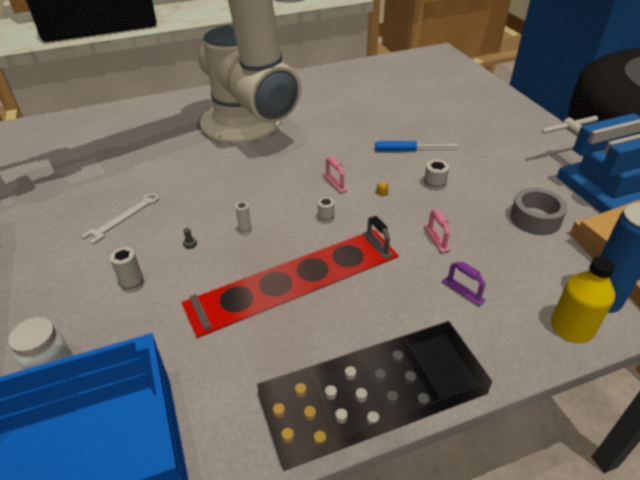

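View pics/top0.png

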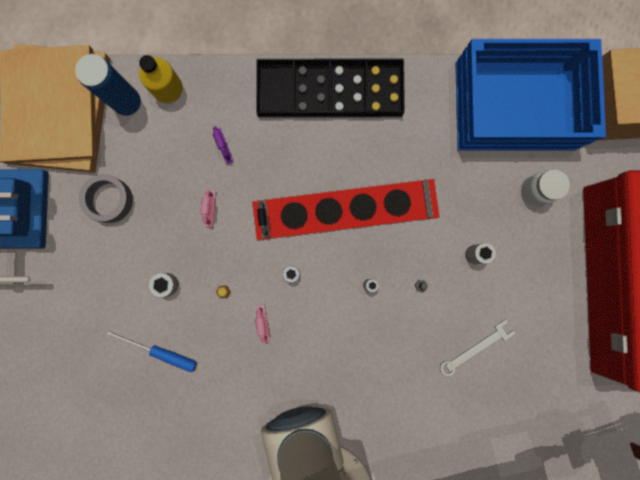

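The scene view shows the red tray with its dark handle at the far right end, next to pad (348,257). In the top view the pads are near (294,215), (329,211), (363,207) and (397,202), and the handle is at (263,218). The socket tops are a (162,285), b (484,254), c (291,274) and d (372,286). The pink and purple loops are decoys.

```bash
cat > h.py <<'E'
import numpy as np, cv2
from bench import monitor, optics, finder
def p2w(c,u,v,z):
    d=c["R"].T@np.array([(u-c["cx"])/c["fx"],(v-c["cy"])/c["fy"],1]); o=-c["R"].T@c["t"]
    return o+d*(z-o[2])/d[2]
def w2p(c,X):
    p=c["R"]@np.array(X,float)+c["t"]; return np.array([c["fx"]*p[0]/p[2]+c["cx"],c["fy"]*p[1]/p[2]+c["cy"]])
def blob(im,u,v,r,thr=80):
    "centroid of dark component nearest to (u,v)"
    u,v=int(u),int(v); g=(im[v-r:v+r+1,u-r:u+r+1].max(2)<thr).astype(np.uint8)
    n,l,s,c=cv2.connectedComponentsWithStats(g)
    k=1+min(range(n-1),key=lambda i:np.hypot(*(c[i+1]-r))+(50 if s[i+1][4]<6 else 0)); return c[k]+[u-r,v-r],s[k][4]
H=dict(a=50,b=75,c=45,d=68)
E
python3 - <<'E'
from h import *
T=optics.get_image("top");ct=optics.calibration("top");S=optics.get_image("scene");cs=optics.calibration("scene")
print("pads")
for t,s in zip([(294,215),(329,211),(363,207),(397,202)],[(348,257),(313,269),(275,283),(236,299)]):
    a,n=blob(T,*t,18);b,m=blob(S,*s,18);print(p2w(ct,*a,11).round(1),n,p2w(cs,*b,11).round(1),m)
for k,t,s in zip("abcd",[(162,286),(486,253),(291,274),(372,286)],[(437,165),(122,256),(326,203),(242,207)]):
    a,n=blob(T,*t,8,100);b,m=blob(S,*s,8,100);print(k,p2w(ct,*a,H[k]).round(1),a,n,p2w(cs,*b,H[k]).round(1),b,m)
    for r in finder.mark_of("socket_"+k,"top")[:5]: print("  ",round(r["confidence"],2),(ct["R"].T@(np.array(r["point"])-ct["t"])).round(1))
r=finder.mark_of("handle","top")
for x in r: print("handle",round(x["confidence"],2),(ct["R"].T@(np.array(x["point"])-ct["t"])).round(1))
E
```

```text
pads
[585.3  58.4  11. ] 527 [589.   58.6  11. ] 457
[594.8 -16.   11. ] 531 [598.1 -15.2  11. ] 476Traceback (most recent call last):
  File "<stdin>", line 5, in <module>
  File "h.py", line 12, in blob
    k=1+min(range(n-1),key=lambda i:np.hypot(*(c[i+1]-r))+(50 if s[i+1][4]<6 else 0)); return c[k]+[u-r,v-r],s[k][4]
        ~~~^^^^^^^^^^^^^^^^^^^^^^^^^^^^^^^^^^^^^^^^^^^^^^^^^^^^^^^^^^^^^^^^^^^^^^^^^^
ValueError: min() iterable argument is empty
```

```bash
python3 - <<'E'
from h import *
T=optics.get_image("top");ct=optics.calibration("top");S=optics.get_image("scene");cs=optics.calibration("scene")
print(T[207,363],S[283,275],T[285,162],T[253,486])
def B(*a):
    try: return blob(*a)
    except ValueError: return np.array(a[1:3],float),-1
for t,s in zip([(294,215),(329,211),(363,207),(397,202)],[(348,257),(313,269),(275,283),(236,299)]):
    a,n=B(T,*t,18,110);b,m=B(S,*s,18,110);print(p2w(ct,*a,11).round(1),n,p2w(cs,*b,11).round(1),m)
for k,t,s in zip("abcd",[(162,286),(486,253),(291,274),(372,286)],[(437,165),(122,256),(326,203),(242,207)]):
    a,n=B(T,*t,8,110);b,m=B(S,*s,8,110);print(k,p2w(ct,*a,H[k]).round(1),a,n,p2w(cs,*b,H[k]).round(1),b,m)
    for r in finder.mark_of("socket_"+k,"top")[:5]: print("  ",round(r["confidence"],2),(ct["R"].T@(np.array(r["point"])-ct["t"])).round(1))
for x in finder.mark_of("handle","top"): print("handle",round(x["confidence"],2),(ct["R"].T@(np.array(x["point"])-ct["t"])).round(1))
E
```

```text
[27 30 34] [65 74 95] [34 32 32] [29 30 29]
[585.4  58.4  11. ] 570 [589.   58.4  11. ] 522
[594.8 -15.9  11. ] 567 [597.9 -16.1  11. ] 561
[603.8 -90.3  11. ] 561 [607.1 -90.2  11. ] 581
[ 613.  -164.6   11. ] 571 [ 616.3 -164.8   11. ] 655
a [437.2 332.1  50. ] [160.44642857 284.75595238] 168 [438.8 333.1  50. ] [437.35802469 165.16049383] 81
   0.93 [ 4.349e+02  3.307e+02 -4.000e-01]
   0.82 [ 498.7 -332.2   -2. ]
   0.69 [ 433.9 -103.7    1.9]
   0.63 [458.8  63.3  -1. ]
b [ 501.7 -331.7   75. ] [485.2295082  252.79508197] 122 [ 502.5 -330.5   75. ] [121.60909091 254.53636364] 110
   0.93 [ 4.349e+02  3.307e+02 -4.000e-01]
   0.82 [ 498.7 -332.2   -2. ]
   0.69 [ 433.9 -103.7    1.9]
   0.63 [458.8  63.3  -1. ]
c [459.2  63.5  45. ] [290.67605634 273.92957746] 71 [460.6  64.1  45. ] [325.45652174 201.43478261] 46
   0.93 [ 4.349e+02  3.307e+02 -4.000e-01]
   0.82 [ 498.7 -332.2   -2. ]
   0.69 [ 433.9 -103.7    1.9]
   0.63 [458.8  63.3  -1. ]
d [ 436.3 -102.5   68. ] [372.         285.24390244] 41 [ 436.9 -101.8   68. ] [241.14285714 204.85714286] 21
   0.93 [ 4.349e+02  3.307e+02 -4.000e-01]
   0.82 [ 498.7 -332.2   -2. ]
   0.69 [ 433.9 -103.7    1.9]
   0.63 [458.8  63.3  -1. ]
handle 0.92 [600.9 241.3   3.2]
handle 0.74 [7.377e+02 2.163e+02 3.000e-01]
handle 0.62 [579.2 121.    9.9]
handle 0.62 [352.  123.8   8. ]
```

```bash
python3 -m handwheel '[[[0.386,-0.372,0.09],-1.392],[[0.386,-0.372,0.09],-1.392],[[0.386,-0.372,0.09],-1.392],[[0.386,-0.372,0.09],-1.392],[[0.386,-0.372,0.09],-1.392],[[0.386,-0.372,0.09],-1.392],[[0.386,-0.372,0.09],-1.392],[[0.386,-0.372,0.09],-1.392],[[0.386,-0.372,0.09],-1.392],[[0.386,-0.372,0.09],-1.392],[[0.386,-0.372,0.09],-1.392],[[0.386,-0.372,0.09],-1.392],[[0.386,-0.372,0.09],-1.392],[[0.386,-0.372,0.09],-1.392],[[0.386,-0.372,0.09],-1.392]]' -1
cat >> h.py <<'E'
YAW=np.radians(97.1)
def go(x,y,z):
    s=monitor.get_state();R=s["tool_rot"];d=R.T@(np.array([x,y,z])-s["ee_pos"])
    a=np.arctan2(R[1,0],R[0,0]);print("t",round(s["time"],2),"at",s["ee_pos"].round(1),"yaw",np.degrees(a).round(2),"w",round(s["width"],1),"F",np.round(s["wrist_force"],1),"-> shift mm",d.round(1),"turn",round(a-YAW,4))
E
python3 - <<'E'
from h import *
go(436.6,-102.2,38)
im=optics.get_image("wrist");c=optics.calibration("wrist");cv2.imwrite("pics/w0.png",im)
print(w2p(c,[436.6,-102.2,68]),w2p(c,[614.6,-164.7,11]),c["R"].round(2),(-c["R"].T@c["t"]).round(1))
E
```

```text
time: 2.05
ee_pos: [436.1, -103.9, 152.1]
tool_rot: [[-0.121, 0.993, 0.001], [0.993, 0.121, -0.001], [-0.001, 0.001, -1.0]]
wrist_force: [-0.0, -0.6, 0.7]
width: 87.9
grip_force: 0.0
t 2.05 at [ 436.1 -103.9  152.1] yaw 96.97 w 87.9 F [-0.  -0.6  0.7] -> shift mm [  1.7   0.6 114.1] turn -0.0022
[323.59155883 248.93362736] [508.37607872 318.75315358] [[ 0.99  0.12 -0.  ]
 [ 0.12 -0.96  0.25]
 [ 0.03 -0.25 -0.97]] [428.4 -35.9 295.5]
```

View pics/w0.png

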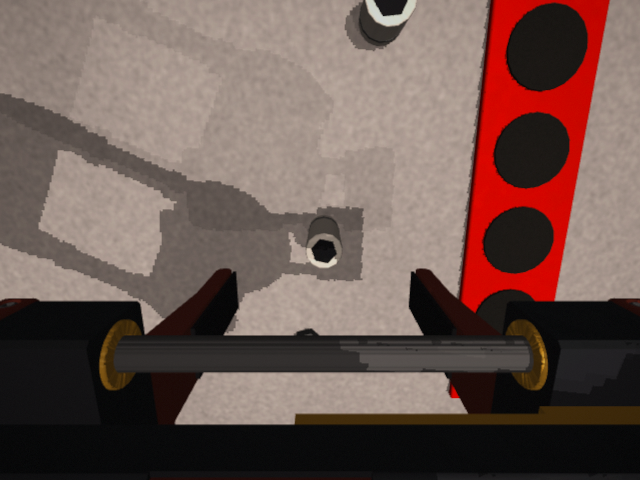

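The wrist view shows socket d's hex opening at about (323,250), against a predicted (324,249). The pads are at (547,46), (532,150) and (518,240). Next I measure the pads from this view while descending on d.

```bash
python3 -m handwheel '[[[0.001,0.001,0.04],0],[[0.002,0.001,0.08],0],[[0.002,0.001,0.10],-0.002],[[0.002,0.001,0.113],-0.002],[[0.002,0.001,0.113],-0.002]]' -1
python3 -m handwheel '[[[0,0,0],0],[[0,0,0],0],[[0,0,0],0],[[0,0,0],0],[[0,0,0],0],[[0,0,0],0],[[0,0,0],0]]' 1
python3 - <<'E'
from h import *
c=dict(optics.calibration("wrist"));im=cv2.imread("pics/w0.png")
# calibration of the earlier view: same orientation, camera at [428.4,-35.9,295.5]; rebuild from current R
c["t"]=-c["R"]@np.array([428.4,-35.9,295.5])
for p in [(547,46),(532,150),(518,240)]:
    a,n=blob(im,*p,45,80);print(p2w(c,*a,11).round(1),n)
a,n=blob(im,323,250,14,80);print(p2w(c,*a,68).round(1),n)
go(614.6,-164.7,150)
E
```

```text
time: 2.6
ee_pos: [436.1, -100.9, 37.2]
tool_rot: [[-0.124, 0.992, -0.003], [0.992, 0.124, 0.001], [0.001, -0.003, -1.0]]
wrist_force: [-0.1, 0.2, 0.2]
width: 88.0
grip_force: 0.0
time: 3.3
ee_pos: [437.2, -100.4, 38.6]
tool_rot: [[-0.126, 0.992, -0.0], [0.992, 0.126, 0.0], [0.0, -0.0, -1.0]]
wrist_force: [-0.4, -0.2, -0.4]
width: 35.3
grip_force: 0.0
[584.9  58.7  11. ] 5480
[594.2 -15.5  11. ] 4409
[603.6 -89.7  11. ] 3607
[ 436.9 -103.1   68. ] 419
t 3.3 at [ 437.2 -100.4   38.6] yaw 97.23 w 35.3 F [-0.4 -0.2 -0.4] -> shift mm [ -86.1  167.9 -111.4] turn 0.0022
```

```bash
python3 -m handwheel '[[[0,0,0],0],[[0,0,0],0],[[0,0,0],0],[[0,0,0],0],[[0,0,0],0]]' 1
python3 -m handwheel '[[[0,0,-0.02],0],[[0,0,-0.06],0],[[0,0,-0.06],0],[[0,0,-0.06],0]]'
python3 - <<'E'
from h import *
go(613.2,-163.2,100)
E
```

```text
time: 3.8
ee_pos: [437.1, -100.4, 38.6]
tool_rot: [[-0.126, 0.992, -0.0], [0.992, 0.126, 0.0], [0.0, -0.0, -1.0]]
wrist_force: [-0.7, 0.5, -0.2]
width: 25.3
grip_force: 30.0
time: 4.2
ee_pos: [437.7, -100.6, 99.2]
tool_rot: [[-0.126, 0.992, 0.002], [0.992, 0.126, -0.001], [-0.001, 0.002, -1.0]]
wrist_force: [0.1, 0.1, -1.5]
width: 25.8
grip_force: 30.0
t 4.2 at [ 437.7 -100.6   99.2] yaw 97.22 w 25.8 F [ 0.1  0.1 -1.5] -> shift mm [-84.2 166.3  -0.5] turn 0.0021
```

```bash
python3 -m handwheel '[[[-0.02,0.035,-0.01],0],[[-0.042,0.082,-0.01],0],[[-0.062,0.124,-0.01],0.001],[[-0.08,0.158,-0.01],0.002],[[-0.084,0.166,-0.01],0.002],[[-0.084,0.166,0],0.002],[[-0.084,0.166,0],0.002],[[-0.084,0.166,0],0.002]]'
python3 - <<'E'
from h import *
im=optics.get_image("wrist");c=optics.calibration("wrist");cv2.imwrite("pics/w1.png",im)
z=monitor.get_state()["ee_pos"][2]
a,n=blob(im,*w2p(c,[613.2,-164.7,z+30]),16,80);print("socket",p2w(c,*a,z+30).round(1),n,a)
for P in [(603.8,-90),(594.5,-15.8)]:
    q=w2p(c,[*P,11])
    if q.min()>0 and q[0]<640 and q[1]<480: b,m=blob(im,*q,30,80);print(p2w(c,*b,11).round(1),m,b)
go(613.2,-163.2,51.5)
E
```

```text
time: 5.0
ee_pos: [610.9, -162.3, 97.8]
tool_rot: [[-0.124, 0.992, -0.002], [0.992, 0.124, 0.001], [0.001, -0.002, -1.0]]
wrist_force: [0.2, -1.1, -1.3]
width: 25.5
grip_force: 30.0bash:   635 Segmentation fault         python3 - <<'E'
from h import *
im=optics.get_image("wrist");c=optics.calibration("wrist");cv2.imwrite("pics/w1.png",im)
z=monitor.get_state()["ee_pos"][2]
a,n=blob(im,*w2p(c,[613.2,-164.7,z+30]),16,80);print("socket",p2w(c,*a,z+30).round(1),n,a)
for P in [(603.8,-90),(594.5,-15.8)]:
    q=w2p(c,[*P,11])
    if q.min()>0 and q[0]<640 and q[1]<480: b,m=blob(im,*q,30,80);print(p2w(c,*b,11).round(1),m,b)
go(613.2,-163.2,51.5)
E
```

View pics/w1.png

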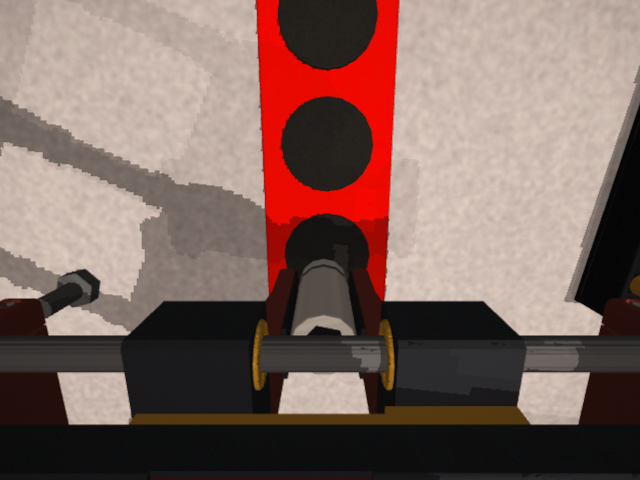

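The view shows socket d held upright over the last pad. The pad columns run along about 327, the socket's lower rim is near (323,263), and the other pads are at (327,145) and (327,22). It needs about 2 mm more in +x.

```bash
python3 - <<'E'
from h import *
im=cv2.imread("pics/w1.png");c=optics.calibration("wrist")
g=(im[90:200,270:390].max(2)<80); v,u=np.nonzero(g)
print(p2w(c,u.mean()+270,v.mean()+90,11).round(1),g.sum())
for r in (260,263,266): print(p2w(c,323,r,60).round(1))
go(613.2,-163.2,51.5)
E
```

```text
[605.  -90.5  11. ] 6675
[ 610.5 -153.9   60. ]
[ 610.7 -155.7   60. ]
[ 610.9 -157.4   60. ]
t 5.05 at [ 611.3 -162.4   98.7] yaw 97.12 w 25.8 F [ 0.5 -0.1 -0.9] -> shift mm [-1.1  1.8 47.2] turn 0.0003
```

```bash
python3 -m handwheel '[[[-0.001,0.002,0.01],0],[[-0.001,0.002,0.03],0],[[-0.001,0.002,0.042],0],[[-0.001,0.002,0.046],0],[[-0.001,0.002,0.048],0],[[-0.001,0.002,0.048],0]]'
python3 -m handwheel '[[[0,0,0.001],0],[[0,0,0.001],0]]'
```

```text
time: 5.65
ee_pos: [614.7, -163.7, 51.0]
tool_rot: [[-0.124, 0.992, 0.0], [0.992, 0.124, -0.0], [-0.0, 0.0, -1.0]]
wrist_force: [0.5, -0.3, -1.4]
width: 25.7
grip_force: 30.0
time: 5.85
ee_pos: [614.9, -163.8, 50.3]
tool_rot: [[-0.124, 0.992, 0.001], [0.992, 0.124, -0.0], [-0.0, 0.001, -1.0]]
wrist_force: [0.4, -0.8, -2.1]
width: 25.6
grip_force: 30.0
```

```bash
python3 -m handwheel '[[[0,-0.001,0.001],0],[[0,-0.001,0.001],0]]'
python3 -m handwheel '[[[0,0,0],0],[[0,0,0],0],[[0,0,0],0],[[0,0,0],0],[[0,0,0],0],[[0,0,0],0]]' -1
python3 -m handwheel '[[[0,0,-0.02],0],[[0,0,-0.06],0],[[0,0,-0.1],0],[[0,0,-0.12],0],[[0,0,-0.12],0]]'
python3 - <<'E'
from h import *
go(459.9,63.7,130)
E
```

```text
time: 6.05
ee_pos: [614.2, -163.9, 49.7]
tool_rot: [[-0.124, 0.992, 0.002], [0.992, 0.124, -0.0], [-0.001, 0.002, -1.0]]
wrist_force: [0.8, 1.1, 1.9]
width: 25.7
grip_force: 30.0
time: 6.65
ee_pos: [613.5, -163.8, 48.6]
tool_rot: [[-0.124, 0.992, -0.0], [0.992, 0.124, 0.0], [0.0, -0.0, -1.0]]
wrist_force: [0.5, -0.4, 0.1]
width: 70.4
grip_force: 0.0
time: 7.15
ee_pos: [615.1, -164.3, 173.6]
tool_rot: [[-0.124, 0.992, 0.007], [0.992, 0.124, -0.002], [-0.003, 0.007, -1.0]]
wrist_force: [0.9, 0.6, -0.6]
width: 87.7
grip_force: 0.0
t 7.15 at [ 615.1 -164.3  173.6] yaw 97.11 w 87.7 F [ 0.9  0.6 -0.6] -> shift mm [ 245.6 -126.1   41.8] turn 0.0001
```

```bash
python3 -m handwheel '[[[0.02,-0.01,0],0],[[0.06,-0.03,0],0],[[0.105,-0.053,0],0],[[0.15,-0.076,0],0],[[0.19,-0.097,0],0],[[0.225,-0.115,0.01],0],[[0.245,-0.1255,0.03],0],[[0.245,-0.1255,0.04],0],[[0.245,-0.1255,0.04],0],[[0.245,-0.1255,0.04],0],[[0.245,-0.1255,0.04],0]]'
cat >> h.py <<'E'
def hexat(c,im,x,y,z,r=14):
    "centroid of the dark hex near the predicted pixel, in world at height z"
    u,v=w2p(c,[x,y,z]).astype(int); g=(im[v-r:v+r+1,u-r:u+r+1].max(2)<80); b,a=np.nonzero(g)
    print("pred px",u,v,"hex",p2w(c,a.mean()+u-r,b.mean()+v-r,z).round(1),g.sum())
E
python3 - <<'E'
from h import *
im=optics.get_image("wrist");c=optics.calibration("wrist");cv2.imwrite("pics/w2.png",im)
hexat(c,im,459.9,63.7,45)
go(459.9,63.7,28)
T=optics.get_image("top");ct=optics.calibration("top");a,n=blob(T,*w2p(ct,[614,-165,79]),8,90);print("d placed",p2w(ct,*a,79).round(1),n)
cv2.imwrite("pics/t2.png",cv2.resize(T[150:300,230:450],None,fx=3,fy=3))
E
```

```text
time: 8.25
ee_pos: [459.5, 62.9, 129.1]
tool_rot: [[-0.122, 0.993, 0.001], [0.993, 0.122, -0.0], [-0.0, 0.001, -1.0]]
wrist_force: [-0.1, -0.6, 0.4]
width: 87.9
grip_force: 0.0
pred px 323 250 hex [459.8  63.1  45. ] 686
t 8.3 at [459.5  63.  129.2] yaw 97.02 w 87.7 F [-0.3  0.2 -0.1] -> shift mm [  0.7   0.4 101.2] turn -0.0015
d placed [ 614.5 -165.9   79. ] 36
```

View pics/t2.png

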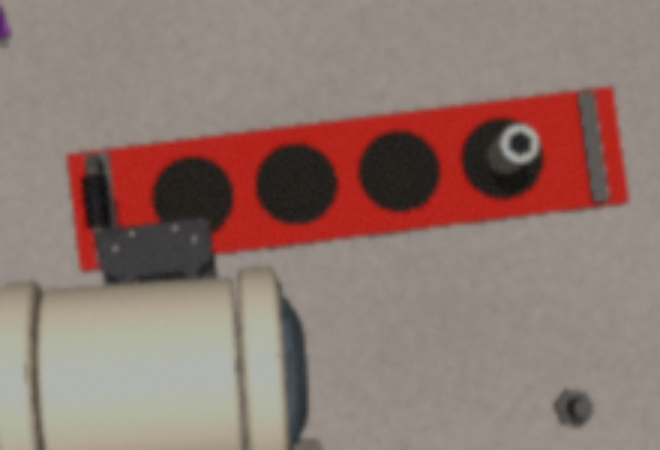

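The top crop shows socket d upright on the last pad, with its top at crop pixel (519,144). It measures within 2 mm of the pad centre. Now c.

```bash
python3 -m handwheel '[[[0,0,0.03],0],[[0,0,0.07],-0.001],[[0,0,0.09],-0.001],[[0,0,0.101],-0.001],[[0,0,0.101],-0.001]]'
python3 -m handwheel '[[[0,0,0],0],[[0,0,0],0],[[0,0,0],0],[[0,0,0],0],[[0,0,0],0],[[0,0,0],0],[[0,0,0],0],[[0,0,0],0],[[0,0,0],0],[[0,0,0],0]]' 1
python3 -m handwheel '[[[0,0,-0.02],0],[[0,0,-0.07],0],[[0,0,-0.1],0],[[0,0,-0.1],0],[[0,0,-0.1],0]]'
python3 - <<'E'
from h import *
go(603.6,-90.0,128)
E
```

```text
time: 8.85
ee_pos: [458.2, 63.5, 26.5]
tool_rot: [[-0.124, 0.992, -0.002], [0.992, 0.124, -0.0], [0.0, -0.002, -1.0]]
wrist_force: [-0.7, 0.3, 0.6]
width: 87.4
grip_force: 0.0
time: 9.85
ee_pos: [458.7, 63.9, 27.7]
tool_rot: [[-0.125, 0.992, 0.0], [0.992, 0.125, 0.0], [0.0, 0.0, -1.0]]
wrist_force: [0.8, -0.5, 0.1]
width: 33.7
grip_force: 30.0
time: 10.35
ee_pos: [458.7, 63.8, 127.4]
tool_rot: [[-0.125, 0.992, 0.0], [0.992, 0.125, -0.0], [-0.0, 0.0, -1.0]]
wrist_force: [-0.0, 0.2, -2.8]
width: 33.6
grip_force: 30.0
t 10.35 at [458.7  63.8 127.4] yaw 97.16 w 33.6 F [-0.   0.2 -2.8] -> shift mm [-170.7  124.6   -0.6] turn 0.0011
```

```bash
python3 -m handwheel '[[[-0.02,0.015,0],0],[[-0.055,0.04,0],0],[[-0.092,0.067,0],0],[[-0.13,0.095,0],0],[[-0.155,0.113,0],0.001],[[-0.171,0.1245,0],0.001],[[-0.171,0.1245,0.03],0.001],[[-0.171,0.1245,0.05],0.001],[[-0.171,0.1245,0.05],0.001],[[-0.171,0.1245,0.05],0.001]]'
python3 - <<'E'
from h import *
go(603.6,-90.0,39)
E
```

```text
time: 11.35
ee_pos: [602.3, -90.1, 75.5]
tool_rot: [[-0.124, 0.992, -0.004], [0.992, 0.124, 0.001], [0.001, -0.004, -1.0]]
wrist_force: [-0.5, 1.1, -1.8]
width: 33.7
grip_force: 30.0
t 11.35 at [602.3 -90.1  75.5] yaw 97.1 w 33.7 F [-0.5  1.1 -1.8] -> shift mm [-0.1  1.4 36.5] turn 0.0001
```

```bash
python3 -m handwheel '[[[0,0.001,0.015],0],[[0,0.001,0.028],0],[[0,0.001,0.034],0],[[0,0.001,0.037],0],[[0,0.001,0.037],0],[[0,0.001,0.038],0],[[0,0.001,0.038],0]]'
```

```text
time: 12.05
ee_pos: [604.8, -90.3, 40.2]
tool_rot: [[-0.124, 0.992, 0.001], [0.992, 0.124, -0.0], [-0.0, 0.001, -1.0]]
wrist_force: [-0.2, -0.1, -1.9]
width: 33.7
grip_force: 30.0
```

Not touching yet (40.2, needs 38.7).

```bash
python3 -m handwheel '[[[0,-0.001,0.001],0],[[0,-0.001,0.001],0],[[0,-0.001,0.002],0],[[0,-0.001,0.002],0]]'
python3 -m handwheel '[[[0,0,0],0],[[0,0,0],0],[[0,0,0],0],[[0,0,0],0],[[0,0,0],0],[[0,0,0],0]]' -1
python3 -m handwheel '[[[0,0,-0.02],0],[[0,0,-0.07],0],[[0,0,-0.12],0],[[0,0,-0.15],0],[[0,0,-0.15],0],[[0,0,-0.15],0]]'
python3 - <<'E'
from h import *
go(437.5,332.3,190)
E
```

```text
time: 12.45
ee_pos: [603.6, -90.4, 38.7]
tool_rot: [[-0.124, 0.992, 0.0], [0.992, 0.124, -0.0], [-0.0, 0.0, -1.0]]
wrist_force: [-3.2, 0.6, 4.6]
width: 33.5
grip_force: 30.0
time: 13.05
ee_pos: [603.5, -90.3, 37.5]
tool_rot: [[-0.124, 0.992, -0.0], [0.992, 0.124, 0.0], [0.0, -0.0, -1.0]]
wrist_force: [-0.2, -0.3, -0.4]
width: 77.7
grip_force: 0.0
time: 13.65
ee_pos: [603.9, -90.4, 188.3]
tool_rot: [[-0.124, 0.992, 0.002], [0.992, 0.124, -0.0], [-0.001, 0.002, -1.0]]
wrist_force: [-0.1, 0.2, -0.6]
width: 88.0
grip_force: 0.0
t 13.65 at [603.9 -90.4 188.3] yaw 97.1 w 88.0 F [-0.1  0.2 -0.6] -> shift mm [ 440.  -112.8   -2.1] turn 0.0001
```

```bash
python3 -m handwheel '[[[0.03,-0.008,0],0],[[0.075,-0.019,0],0],[[0.12,-0.031,0],0],[[0.165,-0.042,0],0],[[0.21,-0.054,0],0],[[0.255,-0.065,0],0],[[0.3,-0.077,0],0],[[0.345,-0.088,0],0],[[0.385,-0.099,0],0],[[0.42,-0.108,0.01],0],[[0.44,-0.113,0.03],0],[[0.44,-0.113,0.048],0],[[0.44,-0.113,0.048],0],[[0.44,-0.113,0.048],0],[[0.44,-0.113,0.048],0]]'
python3 - <<'E'
from h import *
im=optics.get_image("wrist");c=optics.calibration("wrist");cv2.imwrite("pics/w3.png",im)
hexat(c,im,437.5,332.3,50,22)
go(437.5,332.3,30)
T=optics.get_image("top");ct=optics.calibration("top");a,n=blob(T,*w2p(ct,[604,-90.5,56]),7,90);print("c placed",p2w(ct,*a,56).round(1),n)
E
```

```text
time: 15.15
ee_pos: [437.4, 331.9, 140.0]
tool_rot: [[-0.123, 0.992, 0.0], [0.992, 0.123, 0.0], [0.0, 0.0, -1.0]]
wrist_force: [0.1, 0.2, -0.8]
width: 87.5
grip_force: 0.0
pred px 322 248 hex [437.7 331.7  50. ] 1496
t 15.2 at [437.6 332.  140.5] yaw 97.05 w 87.6 F [-0.4 -0.4  0. ] -> shift mm [  0.2  -0.2 110.5] turn -0.0009
c placed [603.9 -90.5  56. ] 60
```

View pics/w3.png

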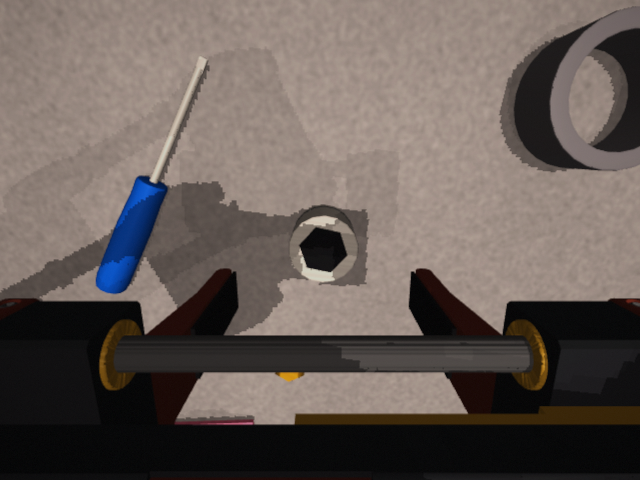

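The wrist view shows socket a centred at about (323,250) between the open jaws. Socket c is placed within 1 mm of its pad centre. Now I grasp a.

```bash
python3 -m handwheel '[[[0,0,0.03],0],[[0,0,0.07],-0.001],[[0,0,0.095],-0.001],[[0,0,0.11],-0.001],[[0,0,0.11],-0.001]]'
python3 -m handwheel '[[[0,0,0],0],[[0,0,0],0],[[0,0,0],0],[[0,0,0],0],[[0,0,0],0],[[0,0,0],0],[[0,0,0],0],[[0,0,0],0],[[0,0,0],0]]' 1
python3 -m handwheel '[[[0,0,-0.02],0],[[0,0,-0.07],0],[[0,0,-0.11],0],[[0,0,-0.13],0],[[0,0,-0.13],0],[[0,0,-0.13],0]]'
python3 - <<'E'
from h import *
go(585.8,58.6,158)
E
```

```text
time: 15.75
ee_pos: [436.3, 331.5, 27.9]
tool_rot: [[-0.124, 0.992, -0.003], [0.992, 0.124, -0.002], [-0.001, -0.003, -1.0]]
wrist_force: [-0.4, -0.0, 0.8]
width: 88.1
grip_force: 0.0
time: 16.65
ee_pos: [437.3, 332.5, 30.2]
tool_rot: [[-0.125, 0.992, 0.001], [0.992, 0.125, 0.0], [0.0, 0.001, -1.0]]
wrist_force: [-0.5, -0.3, 4.6]
width: 49.2
grip_force: 30.0
time: 17.25
ee_pos: [436.4, 332.0, 157.5]
tool_rot: [[-0.125, 0.992, -0.002], [0.992, 0.125, -0.002], [-0.001, -0.003, -1.0]]
wrist_force: [1.0, -0.3, -5.3]
width: 49.6
grip_force: 30.0
t 17.25 at [436.4 332.  157.5] yaw 97.16 w 49.6 F [ 1.  -0.3 -5.3] -> shift mm [-289.9  114.1   -0.5] turn 0.0011
```

```bash
python3 -m handwheel '[[[-0.025,0.01,0],0],[[-0.065,0.026,0],0],[[-0.105,0.041,0],0],[[-0.145,0.057,0],0],[[-0.185,0.073,0],0],[[-0.225,0.089,0],0],[[-0.258,0.102,0],0.001],[[-0.281,0.111,0],0.001],[[-0.29,0.114,0],0.001],[[-0.29,0.114,0.03],0.001],[[-0.29,0.114,0.07],0.001],[[-0.29,0.114,0.08],0.001],[[-0.29,0.114,0.08],0.001],[[-0.29,0.114,0.08],0.001]]'
python3 - <<'E'
from h import *
go(585.8,58.4,41.5)
E
```

```text
time: 18.65
ee_pos: [586.4, 59.3, 80.5]
tool_rot: [[-0.124, 0.992, 0.0], [0.992, 0.124, 0.0], [0.0, 0.0, -1.0]]
wrist_force: [1.0, -0.5, -3.5]
width: 49.7
grip_force: 30.0
t 18.65 at [586.4  59.3  80.5] yaw 97.14 w 49.7 F [ 1.  -0.5 -3.5] -> shift mm [-0.8 -0.7 39. ] turn 0.0007
```

```bash
python3 -m handwheel '[[[-0.001,-0.001,0.015],0],[[-0.001,-0.001,0.028],0],[[-0.001,-0.001,0.034],0],[[-0.001,-0.001,0.037],0],[[-0.001,-0.001,0.038],0],[[-0.001,-0.001,0.038],0],[[-0.001,-0.001,0.038],0]]'
python3 -m handwheel '[[[0,0,0.001],0],[[0,0,0.001],0],[[0,0,0.001],0]]'
```

```text
time: 19.35
ee_pos: [585.7, 57.7, 42.1]
tool_rot: [[-0.124, 0.992, 0.001], [0.992, 0.124, 0.0], [-0.0, 0.001, -1.0]]
wrist_force: [0.5, -0.1, -4.9]
width: 49.8
grip_force: 30.0
time: 19.65
ee_pos: [585.8, 57.7, 41.2]
tool_rot: [[-0.124, 0.992, 0.001], [0.992, 0.124, 0.0], [-0.0, 0.001, -1.0]]
wrist_force: [0.4, -0.6, -1.7]
width: 49.2
grip_force: 30.0
```

```bash
python3 -m handwheel '[[[0,0,0],0],[[0,0,0],0],[[0,0,0],0],[[0,0,0],0],[[0,0,0],0],[[0,0,0],0]]' -1
python3 -m handwheel '[[[0,0,-0.02],0],[[0,0,-0.07],0],[[0,0,-0.12],0],[[0,0,-0.15],0],[[0,0,-0.15],0]]'
python3 -m handwheel '[[[-0.03,-0.01,0],0],[[-0.075,-0.026,0],0],[[-0.12,-0.042,0],0],[[-0.165,-0.058,0],0],[[-0.21,-0.073,0],0],[[-0.255,-0.089,0],0],[[-0.3,-0.105,0],0],[[-0.34,-0.119,0],0],[[-0.365,-0.128,0],0],[[-0.375,-0.131,0],0],[[-0.375,-0.131,0.02],0],[[-0.375,-0.131,0.03],0],[[-0.375,-0.131,0.03],0],[[-0.375,-0.131,0.03],0]]'
python3 - <<'E'
from h import *
im=optics.get_image("wrist");c=optics.calibration("wrist");cv2.imwrite("pics/w4.png",im)
hexat(c,im,502,-331.2,75,20)
go(502,-331.2,38)
T=optics.get_image("top");ct=optics.calibration("top");a,n=blob(T,*w2p(ct,[586,58,61]),7,90);print("a placed",p2w(ct,*a,61).round(1),n)
cv2.imwrite("pics/t4.png",cv2.resize(T[150:300,230:450],None,fx=3,fy=3))
E
```

```text
time: 20.25
ee_pos: [585.4, 57.7, 40.7]
tool_rot: [[-0.124, 0.992, 0.0], [0.992, 0.124, 0.0], [0.0, 0.0, -1.0]]
wrist_force: [-0.2, -0.3, 0.3]
width: 87.6
grip_force: 0.0
time: 20.75
ee_pos: [587.5, 57.8, 197.6]
tool_rot: [[-0.124, 0.992, 0.011], [0.992, 0.124, 0.0], [-0.001, 0.011, -1.0]]
wrist_force: [-0.1, -0.3, 0.2]
width: 87.6
grip_force: 0.0
time: 22.15
ee_pos: [502.0, -329.6, 160.4]
tool_rot: [[-0.125, 0.992, -0.001], [0.992, 0.125, 0.001], [0.001, -0.001, -1.0]]
wrist_force: [1.2, -0.7, -0.6]
width: 87.9
grip_force: 0.0
pred px 322 251 hex [ 502.4 -332.5   75. ] 1092
t 22.2 at [ 502.2 -329.9  161.2] yaw 97.17 w 87.6 F [0.5 0.7 0.1] -> shift mm [ -1.2  -0.4 123.2] turn 0.0012
a placed [586.   57.7  61. ] 147
```

View pics/w4.png

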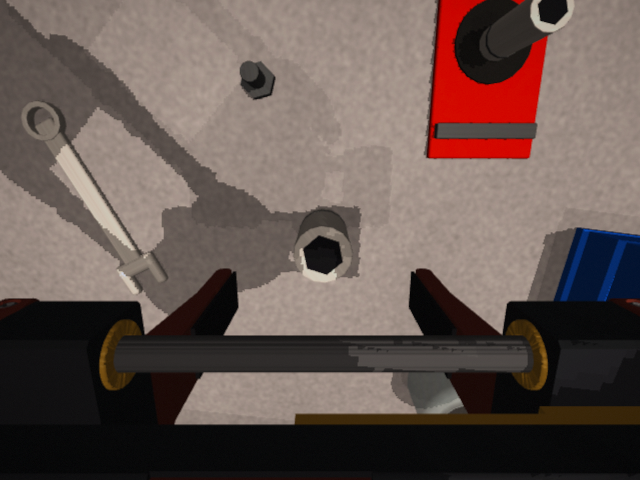

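View pics/t4.png

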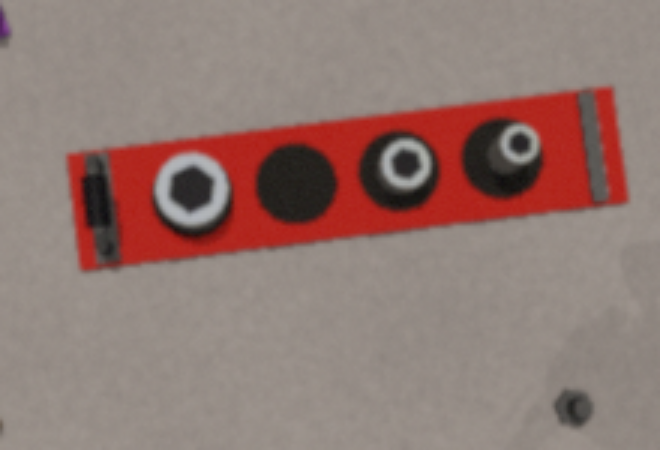

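The wrist view shows socket b at about (322,255) between the jaws. The top crop shows a, c and d upright on their pads, with pad 2 at (297,183) still free next to a. Now b.

```bash
python3 -m handwheel '[[[-0.002,0,0.03],0.001],[[-0.002,0,0.07],0.001],[[-0.002,0,0.105],0.001],[[-0.002,0,0.121],0.001],[[-0.002,0,0.121],0.001],[[-0.002,0,0.121],0.001]]'
python3 -m handwheel '[[[0,0,0],0],[[0,0,0],0],[[0,0,0],0],[[0,0,0],0],[[0,0,0],0],[[0,0,0],0],[[0,0,0],0],[[0,0,0],0],[[0,0,0],0]]' 1
python3 -m handwheel '[[[0,0,-0.02],0],[[0,0,-0.07],0],[[0,0,-0.12],0],[[0,0,-0.14],0],[[0,0,-0.14],0],[[0,0,-0.14],0]]'
python3 - <<'E'
from h import *
go(594.6,-15.8,178)
E
```

```text
time: 22.85
ee_pos: [502.8, -333.1, 41.5]
tool_rot: [[-0.123, 0.992, 0.002], [0.992, 0.123, -0.001], [-0.002, 0.002, -1.0]]
wrist_force: [-0.1, -0.6, -0.0]
width: 87.7
grip_force: 0.0
time: 23.75
ee_pos: [502.0, -332.6, 39.6]
tool_rot: [[-0.123, 0.992, -0.0], [0.992, 0.123, 0.0], [0.0, -0.0, -1.0]]
wrist_force: [-0.2, -0.3, 1.1]
width: 41.7
grip_force: 30.0
time: 24.35
ee_pos: [501.7, -332.4, 178.0]
tool_rot: [[-0.123, 0.992, -0.001], [0.992, 0.123, 0.001], [0.001, -0.001, -1.0]]
wrist_force: [-0.6, 0.1, -4.7]
width: 41.6
grip_force: 30.0
t 24.35 at [ 501.7 -332.4  178. ] yaw 97.05 w 41.6 F [-0.6  0.1 -4.7] -> shift mm [3.028e+02 1.310e+02 2.000e-01] turn -0.0009
```

```bash
python3 -m handwheel '[[[0.025,0.011,0],0],[[0.065,0.028,0],0],[[0.105,0.045,0],0],[[0.147,0.063,0],0],[[0.189,0.081,0],0],[[0.231,0.099,0],0],[[0.267,0.115,0],-0.001],[[0.292,0.126,0],-0.001],[[0.3025,0.131,0],-0.001],[[0.3025,0.131,0.03],-0.001],[[0.3025,0.131,0.07],-0.001],[[0.3025,0.131,0.09],-0.001],[[0.3025,0.131,0.09],-0.001],[[0.3025,0.131,0.09],-0.001]]'
python3 - <<'E'
from h import *
go(594.8,-16.3,51)
E
```

```text
time: 25.75
ee_pos: [594.2, -17.0, 88.4]
tool_rot: [[-0.123, 0.992, -0.003], [0.992, 0.123, -0.0], [0.0, -0.003, -1.0]]
wrist_force: [0.3, -0.5, -2.2]
width: 41.9
grip_force: 30.0
t 25.75 at [594.2 -17.   88.4] yaw 97.06 w 41.9 F [ 0.3 -0.5 -2.2] -> shift mm [ 0.6  0.8 37.4] turn -0.0007
```

```bash
python3 -m handwheel '[[[0.001,0,0.015],0],[[0.001,0,0.028],0],[[0.001,0,0.033],0],[[0.001,0,0.036],0],[[0.001,0,0.037],0],[[0.001,0,0.037],0],[[0.001,0,0.037],0]]'
python3 -m handwheel '[[[0,0,0.001],0],[[0,0,0.001],0],[[0,0,0.001],0]]'
```

```text
time: 26.45
ee_pos: [595.1, -15.3, 53.2]
tool_rot: [[-0.124, 0.992, 0.001], [0.992, 0.124, -0.0], [-0.0, 0.001, -1.0]]
wrist_force: [0.5, 0.2, -2.4]
width: 41.5
grip_force: 30.0
time: 26.75
ee_pos: [594.8, -15.3, 51.7]
tool_rot: [[-0.124, 0.992, 0.0], [0.992, 0.124, 0.0], [-0.0, 0.0, -1.0]]
wrist_force: [0.3, -0.6, -3.1]
width: 41.5
grip_force: 30.0
```

```bash
python3 -m handwheel '[[[0,0,0.001],0],[[0,0,0.001],0],[[0,0,0.001],0]]'
```

```text
time: 27.05
ee_pos: [594.8, -15.3, 50.7]
tool_rot: [[-0.124, 0.992, 0.0], [0.992, 0.124, 0.0], [0.0, 0.0, -1.0]]
wrist_force: [0.7, 0.5, -2.9]
width: 41.6
grip_force: 30.0
```

```bash
python3 -m handwheel '[[[-0.001,0,0.0005],0],[[-0.001,0,0.0005],0]]'
python3 -m handwheel '[[[0,0,0],0],[[0,0,0],0],[[0,0,0],0],[[0,0,0],0],[[0,0,0],0],[[0,0,0],0]]' -1
python3 -m handwheel '[[[0,0,-0.02],0],[[0,0,-0.07],0],[[0,0,-0.12],0],[[0,0,-0.15],0],[[0,-0.04,-0.15],0],[[0,-0.085,-0.15],0],[[0,-0.13,-0.15],0],[[0,-0.17,-0.15],0],[[0,-0.19,-0.15],0],[[0,-0.19,-0.15],0],[[0,-0.19,-0.15],0]]'
python3 - <<'E'
from h import *
T=optics.get_image("top");ct=optics.calibration("top");a,n=blob(T,*w2p(ct,[595,-15.5,86]),6,90);print("b placed",p2w(ct,*a,86).round(1),n,"pad top [594.8,-16]")
cv2.imwrite("pics/t5.png",cv2.resize(T[150:300,230:450],None,fx=3,fy=3))
cv2.imwrite("pics/s5.png",cv2.resize(optics.get_image("scene")[190:350,170:420],None,fx=3,fy=3))
E
```

```text
time: 27.25
ee_pos: [595.2, -16.1, 50.6]
tool_rot: [[-0.124, 0.992, 0.001], [0.992, 0.124, 0.0], [0.0, 0.001, -1.0]]
wrist_force: [-0.7, 2.4, 0.3]
width: 41.7
grip_force: 30.0
time: 27.85
ee_pos: [594.9, -16.4, 50.1]
tool_rot: [[-0.124, 0.992, -0.0], [0.992, 0.124, -0.0], [-0.0, -0.0, -1.0]]
wrist_force: [0.7, -0.3, 0.3]
width: 85.2
grip_force: 0.0
time: 28.95
ee_pos: [406.8, -39.9, 200.5]
tool_rot: [[-0.123, 0.992, 0.002], [0.992, 0.123, -0.0], [-0.0, 0.002, -1.0]]
wrist_force: [0.6, -0.5, -1.0]
width: 87.6
grip_force: 0.0
b placed [595.  -15.3  86. ] 107 pad top [594.8,-16]
```

View pics/t5.png

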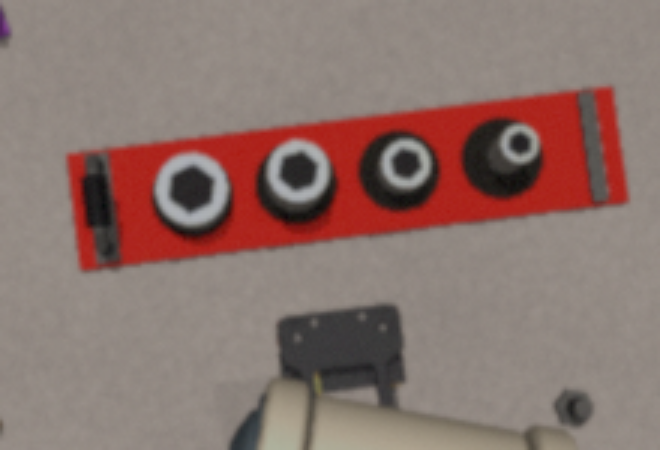

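View pics/s5.png

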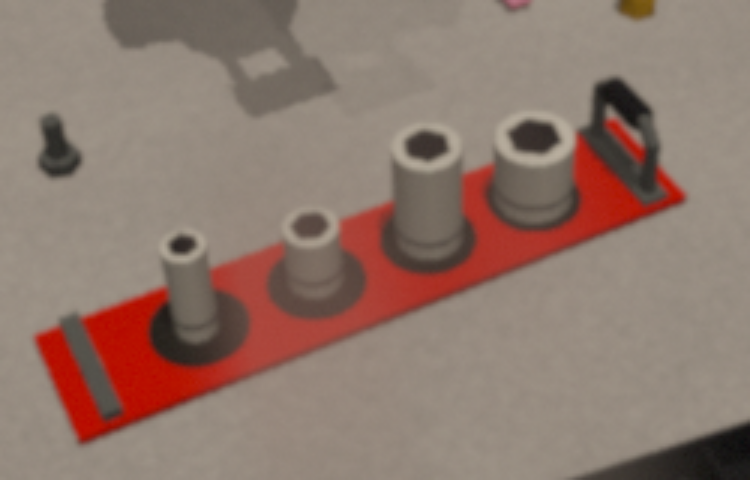

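Both views show a, b, c and d upright and centred on their pads, widest next to the dark handle, and the arm is clear of them. Handing in.

```bash
python3 -c "
from bench import workorder
print(workorder.finish_job())"
```

```text
the job is handed in; nothing more can be done
None
```

All four sockets stand upright on their own pads, widest (a) next to the dark handle, then b, c and the narrowest (d), each within about 2 mm of its pad centre; the job was handed in at about 29 s, and no verdict was returned.

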